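# Nudge the levelling nut into the fixture pocket and close the retaining bridge

## Task

Load the levelling-foot nut in its fixture: nudge the big collar nut along the plate, without gripping or lifting it and pushing only gently, until it drops into the rectangular pocket and lies flat; then slide the retaining bridge by its knob fully home over the nut, let go and back away. Leave the small nut and the washer on the plate, and the things standing around the fixture, where they are.

Things in the scene. Friction and masses are not known exactly. Their poses are not given: they have to be found in the camera images.
- fixture: Fixed fixture; origin under the centre of its dark steel base, 300 x 180 x 12 mm. x: its long axis, away from the robot (yaw within 0.4 rad); z up. On the base lies a grey plate, 200 (x) x 150 (y) x 12 mm, top 24 mm above the table, nominally x -125 to +75 mm. The plate and its pocket may be bolted up to 15 mm off nominal along x (not measured); it does not give way when pushed.
- pocket_nominal (a point): Nominal centre of the pocket's mouth, 20 mm along the fixture's x, y = 0, 24 mm above the table. The real pocket, the only hole in the plate, is up to 15 mm off along the fixture's x, either way: find its far wall by feel (or see it). It is a rectangle, 43 mm along x by 54 mm along y, 6 mm deep, with upright walls and a 1 mm chamfer.
- big_nut_center (a point): Centre (half-way up) of the loose steel collar nut to load: round collar 40 mm in diameter, 12 high, under a hex 30 mm across flats, 8 high; about 130 g; z its axis. Starts flat on the plate on the robot's side of the pocket, centre 34 mm above the table; flat in the pocket it is 28. Slides under 1 N; force rises steeply at the pocket's far wall. More than 15 N on it, gripping or lifting it fails.
- bridge (a joint): Travel of the retaining bridge (m): 0 parked at the fixture's +x end, growing as it slides to -x, 0.078 fully home over the pocket at a hard stop. Starts at 0 to 0.010, stays where left, slides under 3 N. A steel strap, 60 (x) x 175 (y) mm, from 40.5 to 45.5 mm above the table, on a leg at each end; clears a nut flat in the pocket by 2.5 mm, is blocked by a nut still on the plate.
- knob (a point): Middle (half-way up) of the upright black knob in the middle of the bridge's top: diameter 16 mm, 30 mm tall, from 45.5 to 75.5 mm above the table; its middle is 60.5 mm up. Moves with the bridge.
- small_nut_center (a point): Centre of a small loose hex nut lying on the plate beside the pocket, on the +y side; 17 mm across flats, 9 mm high. To be left alone.
- washer: Loose steel washer lying on the plate beside the pocket, on the -y side; outer diameter 24 mm, 4 mm thick; origin at the centre of its underside. To be left alone.
- clamp_fork: Loose aluminium clamping fork, about 105 x 32 x 10 mm, lying on the table on the +y side of the fixture; origin on its underside. To be left alone.
- lens_post: Loose small lens on a post, 90 mm tall, 34 mm wide, standing on the table on the +y side of the fixture; origin under its foot. To be left alone.
- driver: Loose screwdriver, 170 mm long, lying on the table on the -y side of the fixture. To be left alone.
- mouse: Black computer mouse, 100 x 60 x 33 mm, on the table on the -y side of the fixture; origin under its middle. To be left alone.
- vial: Small amber jar, 26 mm in diameter, 50 mm tall, standing on the table on the -y side of the fixture; origin under its middle. To be left alone.

How it is judged (in metres and radians):
On the way, in this order (a step that is already met when the one before it is completed fails the run):
1. the big nut lies flat in the pocket while the bridge is still open (z of big_nut_center in the frame of fixture between 0.026 and 0.03 m and x of big_nut_center in the frame of fixture between 0 and 0.04 m and y of big_nut_center in the frame of fixture between -0.012 and 0.012 m and angle between big_nut_center's own z axis and vertical below 0.08 rad and value of joint bridge below 0.02 m), for 0.2 s.
2. the bridge is slid home over it (z of big_nut_center in the frame of fixture between 0.026 and 0.03 m and x of big_nut_center in the frame of fixture between 0 and 0.04 m and y of big_nut_center in the frame of fixture between -0.012 and 0.012 m and angle between big_nut_center's own z axis and vertical below 0.08 rad and value of joint bridge above 0.075 m), for 0.2 s.
At the end, for the whole second after the job is handed in: The big nut lies flat (within 0.08 rad) at the bottom of the pocket (its centre 28 mm above the table within 2 mm, 0 to 40 mm along the fixture's x and within 12 mm of y = 0), at rest, and the bridge is home within 3 mm of its stop (all of step 2 and linear speed of big_nut below 0.01 m/s); the robot touches nothing.
It fails at once if the big nut is pushed with more than 15 N or gripped (contact force between the fingers and big_nut above 15 N).
It fails at once if the big nut is lifted more than 8 mm off the plate (z of big_nut_center in the frame of fixture above 0.042 m).
It fails at once if the small nut or the washer on the plate is moved more than 15 mm (distance of any of small_nut_center, washer from where it was at the start of the episode above 0.015 m).
It fails at once if a thing standing around the fixture is moved more than 25 mm (distance of any of clamp_fork, lens_post, driver, mouse, vial from where it was at the start of the episode above 0.025 m).
It also fails if it takes over 53 s, if anything falls off the work surface, if the arm or the gripper's body presses on something with over 40 N, if the wrist force passes 120 N, or if a joint passes its speed limit or range.

## Robot

A 6-joint arm with a two-finger parallel gripper is mounted at the origin on the work surface. World frame = base frame: x ahead of the robot, y to its left, z up, the work surface at z = 0. Lengths are in mm, angles in rad, forces in N, time in s.
With the tool pointing down it reaches from about 350 to 975 mm from the base axis. Payload 7.1 kg.
Tool frame: the origin (TCP) lies on the centre line of the jaws, within the pads' length; the fingertips stand 14 mm ahead of it and the grasp point (between the pads) lies 5 mm behind it; x points along the fingers, z is the direction in which the jaws open and shut, and the axes are right-handed (so a half turn about x gives the same grasp; the last joint's range is limited). The gripper opens to 88 mm and grips with 3 to 60 N. Pads are 20 mm wide; open, the fingers measure 115 mm over their backs; the gripper's body (75 mm by 178 mm) begins 61 mm behind the grasp point.
Start: joints at [1.2, 0.423, 1.63, -0, 1.089, -0.019], TCP at [215.335, 586.716, 236.675] pointing down, gripper open.
Joint ranges: [-3, 3], [-0.9, 2.11], [0.09, 2.58], [-1.31, 4.45], [0.11, 2.69], [-2.54, 2.54]. Speed limits (rad/s): [2.39, 2.39, 3.01, 3.14, 3.14, 3.14].

## Interface

Orientations are given as a rotation vector (axis times angle).
In Python, from workcell import ctrl gives the robot as it stands.
- The arm moves only by the tool servo_tool, never from a script. Its argument "plan" is a list that holds one entry, the list of rows, each a list of 7 numbers: the shift along the tool's x, y, z in cm, then the turn, a rotation vector about the tool's x, y, z in rad, then the finger opening in cm, from 0 to 8.78. A call has 1 to 8 rows; each row is the pose to reach, as a shift and turn from the pose commanded when the call began, along the tool's axes at that moment; what a row does not reach only later rows make up. A row lasts 1/12 s, in which the tool goes at most 41.7 mm and 7.16 degrees, less where a joint would pass 70% of its speed; a pose out of reach is approached as far as the arm can. A call with a gripper value outside its range is refused whole. The fingers move at their own pace and stop on an object; the grip force is fixed at half the most. Time passes only in rows, so rows that repeat a pose let the fingers close. It gives the time, the measured TCP pose, the force and the opening at its end, in the units of the state.
- ctrl.get_obs(): the state, without advancing time (a new reading comes with each control period).
- ctrl.get_image(name): name is "scene" or "top" or "wrist"; returns the picture (480x640x3 uint8, red, green, blue); there is no depth.
- ctrl.calibration(name): a dict with "K" (3x3 intrinsics, pixels), "view" (4x4, takes a point from world to camera coordinates). Camera axes: x right, y up, looking along -z (the intrinsics and any distortion apply to the point x, -y, -z); pixel columns grow to the right and rows downward; lengths in mm; the calibration is good to about 2 mm. A picture is of the moment at which its call begins: read the wrist's pose just before it. calibration takes no time and is no camera call; for the wrist camera it gives the pose at the moment of the call.
- ctrl.close_job(): hands the job in, once; it reports no verdict.
The state is a dict: "t": time; "qpos": joint angles; "qvel": joint speeds; "joint_torque": joint torques, N m; "ee_pos": TCP position; "orientation": TCP orientation; "ft_force": force on the tool from outside, world axes, zero at the start; "moment": the same for the moment, N m; "width": finger opening in mm.
Only numpy, scipy, OpenCV 4.12 (cv2) and the standard library are available. Lean on these libraries where they do the work, as an engineer would, in place of code of your own. Each camera call takes 0.05 s, during which the arm holds its last target.

## Working session

There is one attempt and no reset: what is moved stays moved. The work goes in short steps, Python scripts to look and compute and a tool call to move; the robot and the scene stay as the last step left them, time stands still between calls to the robot, and variables do not carry over. Pictures are saved under pics/ and viewed, and the job is handed in when it is done.

Besides the shell and the picture viewer there is one more tool, called after "Emit:" by a JSON object that holds its "op" and its "data". servo_tool: Moves the arm, as the interface text tells. Its arguments: {"type":"object","properties":{"plan":{"type":"array","items":{"type":"array","items":{"type":"array","items":{"type":"number"}}}}},"required":["plan"]}

```bash
mkdir -p pics; python3 - <<'E'
from workcell import ctrl
import cv2,numpy as np
np.set_printoptions(suppress=True,precision=4)
o=ctrl.get_obs()
print({k:np.round(v,3) for k,v in o.items()})
for n in("scene","top"):
    im=ctrl.get_image(n);cv2.imwrite(f"pics/{n}0.png",im[...,::-1])
    c=ctrl.calibration(n);print(n,c)
E
ls
```

```text
{'t': np.float64(0.0), 'qpos': array([ 1.2  ,  0.424,  1.631,  0.   ,  1.089, -0.019]), 'qvel': array([-0.002, -0.001,  0.   , -0.   ,  0.001,  0.001]), 'joint_torque': array([ -0.002, -54.463, -27.366,   0.064,   0.023,  -0.   ]), 'ee_pos': array([215.133, 586.215, 235.891]), 'orientation': array([-0.947,  1.357,  0.946]), 'ft_force': array([ 0.254,  0.31 , -0.285]), 'moment': array([ 0.01 ,  0.005, -0.007]), 'width': np.float64(87.858)}
scene {'K': array([[524.5861,   0.    , 319.4164],
       [  0.    , 524.5861, 239.8521],
       [  0.    ,   0.    ,   1.    ]]), 'view': array([[    0.8095,     0.5867,     0.0227,  -466.3896],
       [   -0.3564,     0.4602,     0.8131,   165.3035],
       [    0.4666,    -0.6663,     0.5816, -1156.2015],
       [    0.    ,     0.    ,     0.    ,     1.    ]])}
top {'K': array([[594.238 ,   0.    , 329.8311],
       [  0.    , 594.238 , 236.6799],
       [  0.    ,   0.    ,   1.    ]]), 'view': array([[    0.0194,    -0.9997,     0.0151,   -29.1267],
       [    0.9975,     0.0203,     0.0672,  -563.1643],
       [   -0.0675,     0.0137,     0.9976, -1215.1614],
       [    0.    ,     0.    ,     0.    ,     1.    ]])}
pics
```

View pics/top0.png

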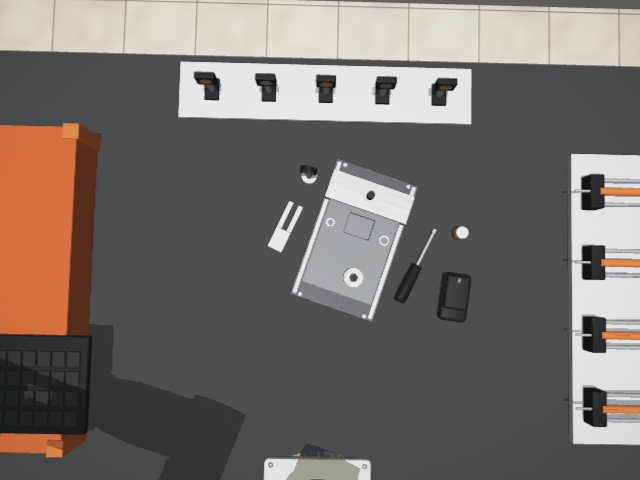

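View pics/scene0.png

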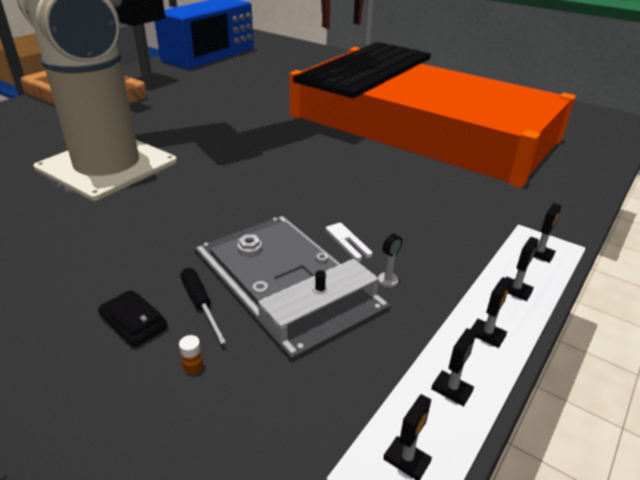

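```bash
python3 - <<'E'
import cv2
im=cv2.imread('pics/top0.png')
c=im[130:330,190:420]
cv2.imwrite('pics/top0c.png',cv2.resize(c,None,fx=3,fy=3,interpolation=cv2.INTER_CUBIC)[:600,:800])
E
```

```text
(no output)
```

View pics/top0c.png

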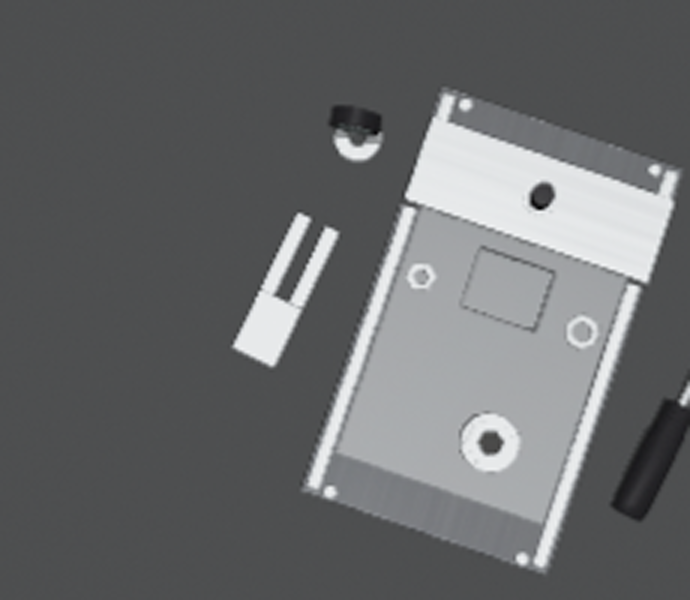

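The top view shows the fixture rotated. In crop pixels, the pocket corners are near (481,247), (554,271), (535,330) and (461,305), the nut is at (490,442) and the knob at (543,194).

```bash
cat > h.py <<'E'
from workcell import ctrl
import cv2,numpy as np
np.set_printoptions(suppress=True,precision=2)
def back(n,uv,z,c=None):
    c=c or ctrl.calibration(n);K=c['K'];V=c['view']
    d=np.linalg.inv(K)@[uv[0],uv[1],1];d=np.array([d[0],-d[1],-d[2]])
    R=V[:3,:3];o=-R.T@V[:3,3];w=R.T@d
    return o+w*(z-o[2])/w[2]
def proj(n,p,c=None):
    c=c or ctrl.calibration(n);q=c['view'][:3,:3]@np.asarray(p,float)+c['view'][:3,3]
    u=c['K']@[q[0],-q[1],-q[2]];return u[:2]/u[2]
E
python3 - <<'E'
from h import *
cr=lambda x,y:((x+.5)/3-.5+190,(y+.5)/3-.5+130)
b=np.array([back('top',cr(*p),12)[:2] for p in[(305,490),(545,573),(682,172),(442,88)]]) # near +y, near -y, far -y, far +y
print(b)
c=b.mean(0);ex=(b[2]+b[3]-b[0]-b[1]);ey=b[0]+b[3]-b[1]-b[2]
print('c',c,'len',np.linalg.norm(ex)/2,np.linalg.norm(ey)/2,np.arctan2(ex[1],ex[0]),np.arctan2(-ey[0],ey[1]))
yaw=np.arctan2(ex[1],ex[0]);R=np.array([[np.cos(yaw),-np.sin(yaw)],[np.sin(yaw),np.cos(yaw)]])
f=lambda p:R.T@(np.array(p)[:2]-c)
for nm,p,z in[('pk',(481,247),24),('pk',(554,271),24),('pk',(535,330),24),('pk',(461,305),24),('nutcollar',(490,442),36),('nuthole',(490,442),44),('knob',(543,192),75.5),('snut',(421,276),30),('wash',(582,331),28),('plate near',(338,455),24),('pl',(540,523),24),('bridge',(408,198),45.5),('br',(647,281),45.5),('lens',(357,140),5),('lenstop',(355,115),90)]:
    w=back('top',cr(*p),z);print(nm,w,f(w))
E
```

```text
[[ 445.44   59.54]
 [ 391.51 -107.37]
 [ 672.69 -199.53]
 [ 728.53  -29.96]]
c [559.54 -69.33] len 296.39267578225434 176.9719769390305 -0.31145755367074335 -0.3153173757487437
pk [615.5  -58.73  24.  ] [50.01 27.24]
pk [ 599.88 -109.53   24.  ] [ 50.71 -25.91]
pk [558.72 -96.99  24.  ] [  7.69 -26.58]
pk [574.97 -45.6   24.  ] [ 7.41 27.31]
nutcollar [481.01 -66.57  36.  ] [-75.6  -21.44]
nuthole [481.   -66.13  44.  ] [-75.74 -21.03]
knob [647.42 -96.9   75.5 ] [92.1   0.69]
snut [593.93 -17.52  30.  ] [16.86 59.85]
wash [ 558.43 -129.06   28.  ] [ 17.25 -57.2 ]
plate near [470.1   36.92  24.  ] [-117.7    73.73]
pl [ 426.32 -102.42   24.  ] [-116.68  -72.32]
bridge [645.6   -7.43  45.5 ] [62.95 85.29]
br [ 592.27 -171.02   45.5 ] [ 62.32 -86.77]
lens [691.54  29.1    5.  ] [ 95.48 134.15]
lenstop [693.68  28.72  90.  ] [ 97.63 134.44]
```

```bash
cat >> h.py <<'E'
from scipy.spatial.transform import Rotation as Ro
C=np.array([559.5,-69.3]);YAW=-0.313
RF=np.array([[np.cos(YAW),-np.sin(YAW)],[np.sin(YAW),np.cos(YAW)]])
def w2f(p): return RF.T@(np.asarray(p)[:2]-C)
def tgtR(cur):
    best=None
    for s in(1,-1):
        z=s*np.array([-np.sin(YAW),np.cos(YAW),0]);x=np.array([0,0,-1.]);y=np.cross(z,x)
        r=Ro.from_matrix(np.c_[x,y,z])
        a=(cur.inv()*r).magnitude()
        if best is None or a<best[0]: best=(a,r)
    return best[1]
def st():
    o=ctrl.get_obs();p=o['ee_pos'];print('t %.2f'%o['t'],'F',w2f(p),'z %.2f'%p[2],'ff',RF.T@o['ft_force'][:2],'%.2f'%o['ft_force'][2],'w %.1f'%o['width'],'q',o['qpos']);return o
def go(fx,fy,z):
    o=st();cur=Ro.from_rotvec(o['orientation']);T=tgtR(cur)
    p=np.r_[C+RF@[fx,fy],z];print('shift cm',cur.inv().apply(p-o['ee_pos'])/10,'turn',(cur.inv()*T).as_rotvec())
    print('1cm fixture x =',cur.inv().apply(np.r_[RF@[1,0],0]),'y =',cur.inv().apply(np.r_[RF@[0,1],0]))
E
python3 -c "
from h import *
go(-118,-21.5,140)"
```

```text
t 0.10 F [-529.47  517.7 ] z 235.99 ff [-0.7  -0.55] -0.77 w 88.0 q [ 1.2   0.42  1.63  0.    1.09 -0.02]
shift cm [  9.67 -43.21 -52.27] turn [-0.04 -0.   -0.  ]
1cm fixture x = [-0.   -1.    0.04] y = [-0.    0.04  1.  ]
```

Emit:
{"op": "servo_tool", "data": {"plan": [[[2, -43.2, -52.3, -0.04, 0, 0, 2.0], [2, -43.2, -52.3, -0.04, 0, 0, 2.0], [2, -43.2, -52.3, -0.04, 0, 0, 2.0], [2, -43.2, -52.3, -0.04, 0, 0, 2.0], [2, -43.2, -52.3, -0.04, 0, 0, 2.0], [2, -43.2, -52.3, -0.04, 0, 0, 2.0], [2, -43.2, -52.3, -0.04, 0, 0, 2.0], [2, -43.2, -52.3, -0.04, 0, 0, 2.0]]]}}

```text
t: 0.77
ee_pos: [326.0, 270.5, 226.7]
orientation: [-0.977, 1.341, 0.977]
ft_force: [-0.0, 1.5, 0.0]
width: 37.9
```

```bash
python3 -c "
from h import *
go(-118,-21.5,140)"
```

```text
t 0.77 F [-326.83  251.4 ] z 226.72 ff [-0.48  1.43] 0.05 w 37.9 q [ 0.66  0.14  2.06 -0.    0.94 -0.59]
shift cm [  8.67 -20.83 -27.33] turn [ 0. -0. -0.]
1cm fixture x = [-0. -1. -0.] y = [-0. -0.  1.]
```

Emit:
{"op": "servo_tool", "data": {"plan": [[[6, -19, -25.0, 0, 0, 0, 2.0], [6, -19, -25.0, 0, 0, 0, 2.0], [6, -19, -25.0, 0, 0, 0, 2.0], [6, -19, -25.0, 0, 0, 0, 2.0], [6, -19, -25.0, 0, 0, 0, 2.0], [6, -19, -25.0, 0, 0, 0, 2.0], [6, -19, -25.0, 0, 0, 0, 2.0], [6, -19, -25.0, 0, 0, 0, 2.0]]]}}

```text
t: 1.43
ee_pos: [430.6, -26.8, 166.3]
orientation: [-0.976, 1.341, 0.975]
ft_force: [0.9, 2.1, 0.5]
width: 20.2
```

Emit:
{"op": "servo_tool", "data": {"plan": [[[0, 0, 0, 0, 0, 0, 2.0], [0, 0, 0, 0, 0, 0, 2.0], [0, 0, 0, 0, 0, 0, 2.0]]]}}

```text
t: 1.68
ee_pos: [429.6, -23.6, 166.7]
orientation: [-0.975, 1.342, 0.977]
ft_force: [-1.2, -0.0, -0.4]
width: 20.0
```

```bash
python3 -c "
from h import *
go(-118,-21.5,60)
cv2.imwrite('pics/w1.png',ctrl.get_image('wrist')[...,::-1])"
```

```text
t 1.68 F [-137.68    3.5 ] z 166.65 ff [-1.1  -0.37] -0.36 w 20.0 q [-0.08  0.25  2.1   0.    0.79 -1.34]
shift cm [10.66 -1.98 -2.5 ] turn [ 0. -0. -0.]
1cm fixture x = [-0. -1. -0.] y = [-0. -0.  1.]
```

View pics/w1.png

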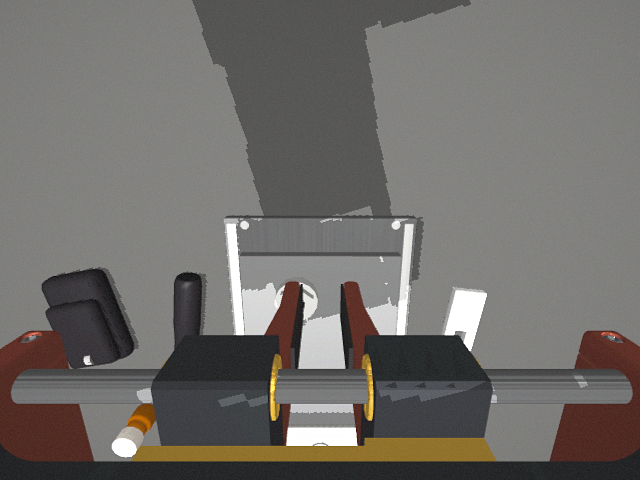

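```bash
python3 - <<'E'
from h import *
for p,z in[((225,217),12),((422,217),12),((242,255),24),((400,255),24),((276,300),30),((306,320),28)]:
    w=back('wrist',p,z);print(w,w2f(w))
E
```

```text
[ 388.16 -102.76   12.  ] [-152.71  -84.59]
[444.11  70.71  12.  ] [-152.9    97.67]
[424.53 -97.56  24.  ] [-119.71  -68.45]
[469.18  40.8   24.  ] [-119.83   76.94]
[474.48 -81.8   30.  ] [-77.04 -38.07]
[504.31 -62.17  28.  ] [-54.71 -10.21]
```

Emit:
{"op": "servo_tool", "data": {"plan": [[[2, -1.9, -2.5, 0, 0, 0, 2.0], [4, -1.9, -2.5, 0, 0, 0, 2.0], [6, -1.9, -2.5, 0, 0, 0, 2.0], [8, -1.9, -2.5, 0, 0, 0, 2.0], [10, -1.9, -2.5, 0, 0, 0, 2.0], [10, -1.9, -2.5, 0, 0, 0, 2.0], [10, -1.9, -2.5, 0, 0, 0, 2.0]]]}}

```text
t: 2.32
ee_pos: [439.8, -52.2, 66.6]
orientation: [-0.977, 1.342, 0.98]
ft_force: [0.4, -0.5, 0.1]
width: 20.2
```

```bash
python3 -c "
from h import *
go(-116,-21.5,42)
for n in('wrist','scene','top'):cv2.imwrite('pics/%s2.png'%n,ctrl.get_image(n)[...,::-1])
im=cv2.imread('pics/scene2.png')[190:370,170:410];cv2.imwrite('pics/scene2c.png',cv2.resize(im,None,fx=3.3,fy=3.3,interpolation=cv2.INTER_CUBIC))
"
```

```text
t 2.32 F [-119.16  -20.6 ] z 66.61 ff [ 0.55 -0.32] 0.15 w 20.2 q [-0.15  0.47  2.12  0.    0.56 -1.41]
shift cm [ 2.46 -0.32 -0.09] turn [ 0. -0. -0.]
1cm fixture x = [-0. -1. -0.] y = [-0. -0.  1.]
```

View pics/wrist2.png

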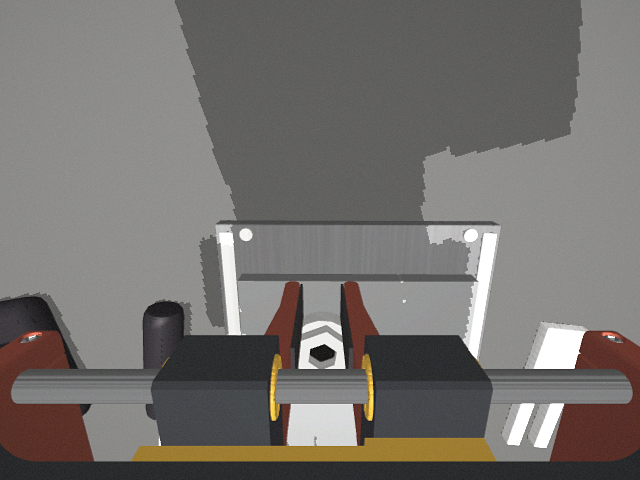

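View pics/scene2c.png

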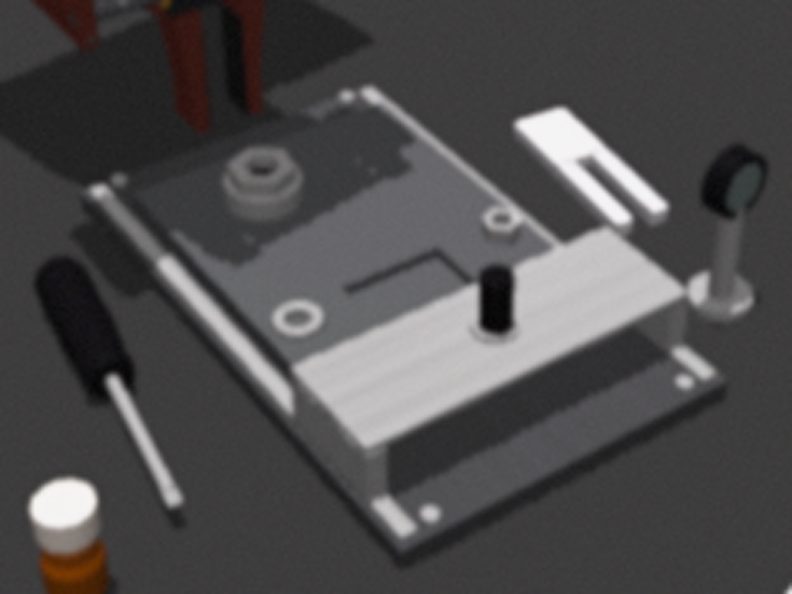

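Emit:
{"op": "servo_tool", "data": {"plan": [[[1.0, 0, -0.1, 0, 0, 0, 2.0], [2, 0, -0.1, 0, 0, 0, 2.0], [2.6, 0, -0.1, 0, 0, 0, 2.0], [2.6, 0, -0.1, 0, 0, 0, 2.0], [2.6, 0, -0.1, 0, 0, 0, 2.0]]]}}

```text
t: 2.88
ee_pos: [439.7, -54.4, 40.2]
orientation: [-0.976, 1.342, 0.977]
ft_force: [1.2, -0.3, -0.6]
width: 19.8
```

```bash
python3 -c "
from h import *
go(-116,-21.5,41)"
```

```text
t 2.88 F [-118.56  -22.66] z 40.23 ff [1.2  0.04] -0.60 w 19.8 q [-0.15  0.52  2.12 -0.    0.49 -1.41]
shift cm [-0.08 -0.26  0.12] turn [ 0. -0. -0.]
1cm fixture x = [-0. -1. -0.] y = [-0. -0.  1.]
```

Emit:
{"op": "servo_tool", "data": {"plan": [[[0, -0.25, 0.1, 0, 0, 0, 2.0], [0, -0.5, 0.1, 0, 0, 0, 2.0], [0, -0.75, 0.1, 0, 0, 0, 2.0], [0, -1.0, 0.1, 0, 0, 0, 2.0], [0, -1.2, 0.1, 0, 0, 0, 2.0], [0, -1.4, 0.1, 0, 0, 0, 2.0], [0, -1.6, 0.1, 0, 0, 0, 2.0], [0, -1.8, 0.1, 0, 0, 0, 2.0]]]}}

```text
t: 3.55
ee_pos: [457.7, -58.9, 40.8]
orientation: [-0.976, 1.341, 0.977]
ft_force: [-0.9, 0.4, 0.2]
width: 20.0
```

Emit:
{"op": "servo_tool", "data": {"plan": [[[0, -0.2, 0, 0, 0, 0, 2.0], [0, -0.4, 0.05, 0, 0, 0, 2.0], [0, -0.6, 0.1, 0, 0, 0, 2.0], [0, -0.8, 0.15, 0, 0, 0, 2.0], [0, -1.0, 0.2, 0, 0, 0, 2.0], [0, -1.2, 0.25, 0, 0, 0, 2.0], [0, -1.4, 0.3, 0, 0, 0, 2.0], [0, -1.6, 0.35, 0, 0, 0, 2.0]]]}}

```text
t: 4.22
ee_pos: [474.2, -60.5, 40.8]
orientation: [-0.977, 1.341, 0.977]
ft_force: [-0.4, 0.2, 0.3]
width: 19.8
```

```bash
python3 -c "
from h import *
go(-20,0.5,41)
for n in('wrist','scene','top'):cv2.imwrite('pics/%s3.png'%n,ctrl.get_image(n)[...,::-1])
im=cv2.imread('pics/scene3.png')[190:370,170:410];cv2.imwrite('pics/scene3c.png',cv2.resize(im,None,fx=3.3,fy=3.3,interpolation=cv2.INTER_CUBIC))
"
```

```text
t 4.22 F [-83.86 -17.9 ] z 40.83 ff [-0.47  0.1 ] 0.32 w 19.8 q [-0.15  0.55  2.05 -0.    0.54 -1.41]
shift cm [-0.02 -6.39  1.83] turn [ 0. -0. -0.]
1cm fixture x = [-0. -1. -0.] y = [-0. -0.  1.]
```

View pics/scene3c.png

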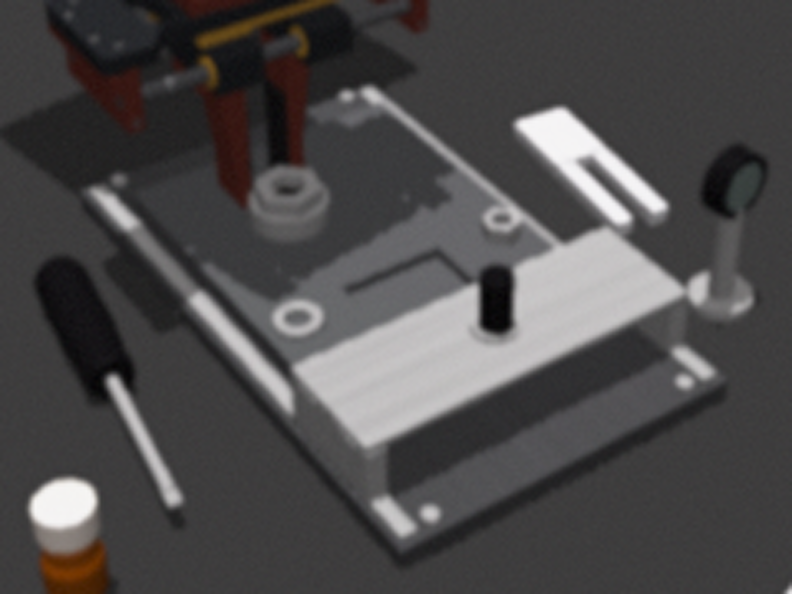

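The nut is cradled and has moved from crop (262,185) to (288,205). I'll keep pushing diagonally.

Emit:
{"op": "servo_tool", "data": {"plan": [[[0, -0.25, 0.08, 0, 0, 0, 2.0], [0, -0.5, 0.16, 0, 0, 0, 2.0], [0, -0.75, 0.24, 0, 0, 0, 2.0], [0, -1.0, 0.32, 0, 0, 0, 2.0], [0, -1.25, 0.4, 0, 0, 0, 2.0], [0, -1.5, 0.5, 0, 0, 0, 2.0], [0, -1.75, 0.6, 0, 0, 0, 2.0], [0, -2.0, 0.7, 0, 0, 0, 2.0]]]}}

```text
t: 5.03
ee_pos: [495.5, -60.0, 40.9]
orientation: [-0.977, 1.341, 0.977]
ft_force: [-0.6, 0.3, -0.1]
width: 20.0
```

Emit:
{"op": "servo_tool", "data": {"plan": [[[0, -0.25, 0.1, 0, 0, 0, 2.0], [0, -0.5, 0.2, 0, 0, 0, 2.0], [0, -0.75, 0.3, 0, 0, 0, 2.0], [0, -1.0, 0.4, 0, 0, 0, 2.0], [0, -1.25, 0.5, 0, 0, 0, 2.0], [0, -1.5, 0.6, 0, 0, 0, 2.0], [0, -1.75, 0.7, 0, 0, 0, 2.0], [0, -2.0, 0.8, 0, 0, 0, 2.0]]]}}

```text
t: 5.7
ee_pos: [516.9, -58.5, 40.8]
orientation: [-0.976, 1.341, 0.977]
ft_force: [-0.2, -0.0, 0.3]
width: 20.2
```

```bash
python3 -c "
from h import *
go(0,0.5,41)
for n in('scene','top'):cv2.imwrite('pics/%s4.png'%n,ctrl.get_image(n)[...,::-1])
im=cv2.imread('pics/scene4.png')[190:370,170:410];cv2.imwrite('pics/scene4c.png',cv2.resize(im,None,fx=3.3,fy=3.3,interpolation=cv2.INTER_CUBIC))
"
```

```text
t 5.70 F [-43.84  -2.82] z 40.84 ff [-0.21 -0.08] 0.30 w 20.2 q [-0.14  0.59  1.96 -0.    0.6  -1.39]
shift cm [-0.02 -4.38  0.33] turn [ 0. -0. -0.]
1cm fixture x = [-0. -1. -0.] y = [-0. -0.  1.]
```

View pics/scene4c.png

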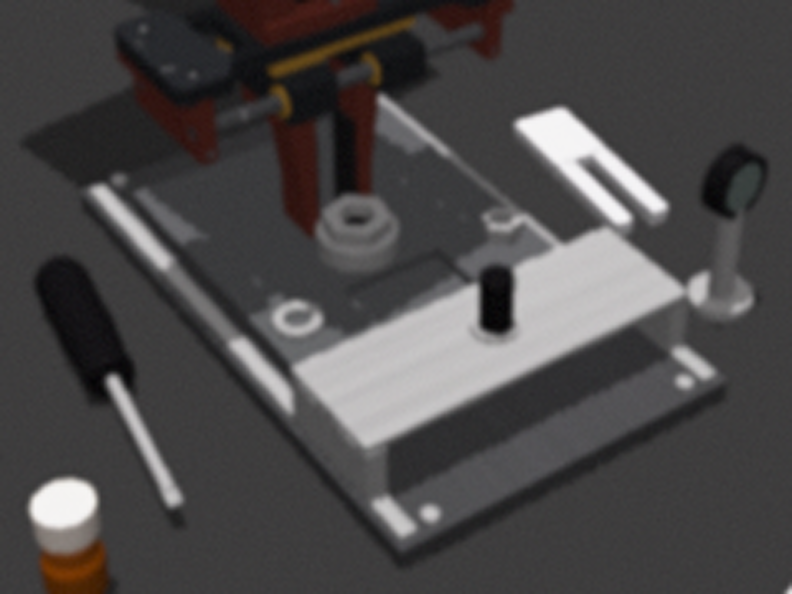

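Emit:
{"op": "servo_tool", "data": {"plan": [[[0, -0.25, 0.1, 0, 0, 0, 2.0], [0, -0.5, 0.2, 0, 0, 0, 2.0], [0, -0.75, 0.3, 0, 0, 0, 2.0], [0, -1.0, 0.35, 0, 0, 0, 2.0], [0, -1.25, 0.35, 0, 0, 0, 2.0], [0, -1.5, 0.35, 0, 0, 0, 2.0], [0, -1.75, 0.35, 0, 0, 0, 2.0], [0, -2.0, 0.35, 0, 0, 0, 2.0]]]}}

```text
t: 6.47
ee_pos: [537.0, -61.4, 40.9]
orientation: [-0.976, 1.341, 0.976]
ft_force: [-0.8, 0.8, 0.1]
width: 20.1
```

Emit:
{"op": "servo_tool", "data": {"plan": [[[0, -0.2, 0, 0, 0, 0, 2.0], [0, -0.4, 0, 0, 0, 0, 2.0], [0, -0.6, 0, 0, 0, 0, 2.0], [0, -0.8, 0, 0, 0, 0, 2.0], [0, -1.0, 0, 0, 0, 0, 2.0], [0, -1.2, 0, 0, 0, 0, 2.0], [0, -1.2, 0, 0, 0, 0, 2.0]]]}}

```text
t: 7.05
ee_pos: [548.8, -65.1, 40.9]
orientation: [-0.977, 1.34, 0.976]
ft_force: [-0.2, 0.3, -0.2]
width: 19.9
```

```bash
python3 -c "
from h import *
go(3,0.5,41)
for n in('wrist','scene','top'):cv2.imwrite('pics/%s5.png'%n,ctrl.get_image(n)[...,::-1])
im=cv2.imread('pics/scene5.png')[190:370,170:410];cv2.imwrite('pics/scene5c.png',cv2.resize(im,None,fx=3.3,fy=3.3,interpolation=cv2.INTER_CUBIC))
"
```

```text
t 7.05 F [-11.46   0.66] z 40.89 ff [-0.25  0.19] -0.17 w 19.9 q [-0.14  0.62  1.89 -0.    0.64 -1.4 ]
shift cm [-0.01 -1.45 -0.02] turn [0. 0. 0.]
1cm fixture x = [ 0. -1. -0.] y = [ 0. -0.  1.]
```

View pics/scene5c.png

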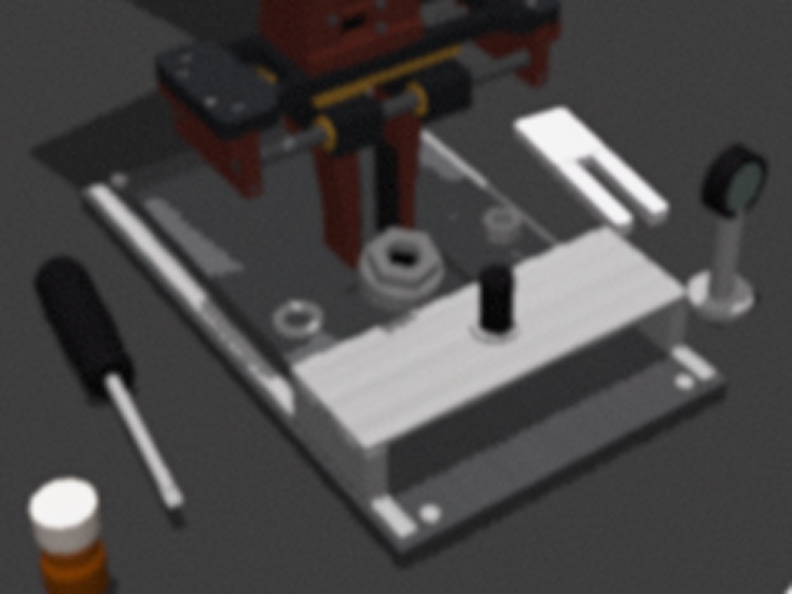

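View pics/wrist5.png

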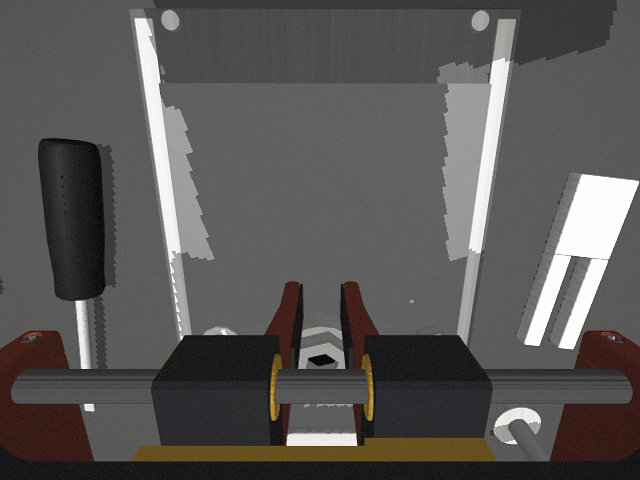

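The nut has tipped forward into the pocket. I'll continue slowly and watch the force.

Emit:
{"op": "servo_tool", "data": {"plan": [[[0, -0.1, 0, 0, 0, 0, 2.0], [0, -0.2, 0, 0, 0, 0, 2.0], [0, -0.3, 0, 0, 0, 0, 2.0], [0, -0.4, 0, 0, 0, 0, 2.0], [0, -0.5, 0, 0, 0, 0, 2.0], [0, -0.6, 0, 0, 0, 0, 2.0], [0, -0.7, 0, 0, 0, 0, 2.0], [0, -0.8, 0, 0, 0, 0, 2.0]]]}}

```text
t: 7.87
ee_pos: [555.9, -67.5, 40.9]
orientation: [-0.976, 1.341, 0.976]
ft_force: [-1.1, 0.6, -0.6]
width: 20.4
```

Emit:
{"op": "servo_tool", "data": {"plan": [[[0, -0.05, 0, 0, 0, 0, 2.0], [0, -0.1, 0, 0, 0, 0, 2.0], [0, -0.15, 0, 0, 0, 0, 2.0], [0, -0.2, 0, 0, 0, 0, 2.0]]]}}

```text
t: 8.2
ee_pos: [557.7, -68.1, 40.8]
orientation: [-0.976, 1.341, 0.977]
ft_force: [-0.9, -0.2, -0.9]
width: 20.0
```

```bash
python3 -c "
from h import *
go(3,0.5,41)
for n in('scene',):cv2.imwrite('pics/%s6.png'%n,ctrl.get_image(n)[...,::-1])
im=cv2.imread('pics/scene6.png')[220:340,220:380];cv2.imwrite('pics/scene6c.png',cv2.resize(im,None,fx=5,fy=5,interpolation=cv2.INTER_CUBIC))
"
```

```text
t 8.20 F [-2.08  0.64] z 40.85 ff [-0.77 -0.5 ] -0.92 w 20.0 q [-0.14  0.62  1.87  0.    0.65 -1.4 ]
shift cm [-0.02 -0.51 -0.01] turn [ 0. -0. -0.]
1cm fixture x = [-0. -1. -0.] y = [-0. -0.  1.]
```

View pics/scene6c.png

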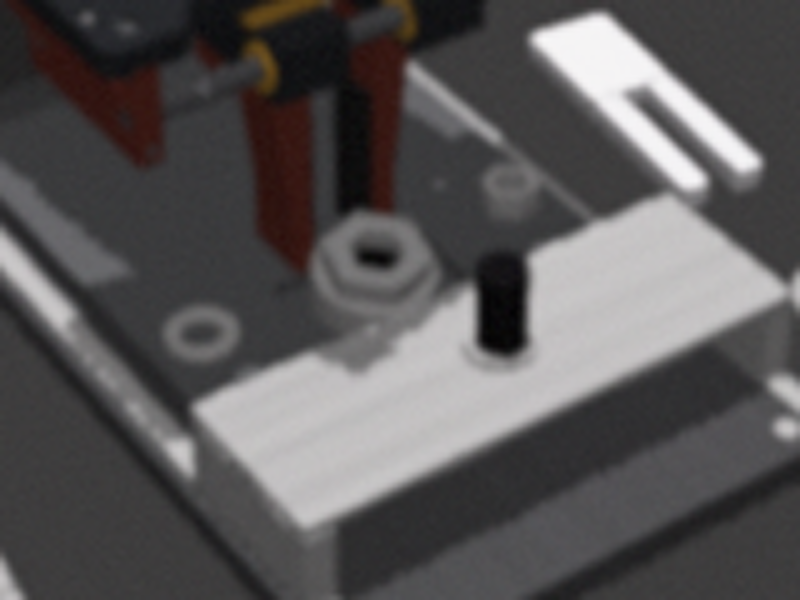

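Emit:
{"op": "servo_tool", "data": {"plan": [[[0, -0.05, 0, 0, 0, 0, 2.0], [0, -0.1, 0, 0, 0, 0, 2.0], [0, -0.15, 0, 0, 0, 0, 2.0], [0, -0.2, 0, 0, 0, 0, 2.0]]]}}

```text
t: 8.58
ee_pos: [559.6, -68.7, 40.9]
orientation: [-0.976, 1.341, 0.977]
ft_force: [-0.7, 0.3, -0.3]
width: 19.9
```

Emit:
{"op": "servo_tool", "data": {"plan": [[[0, -0.05, 0, 0, 0, 0, 2.0], [0, -0.1, 0, 0, 0, 0, 2.0], [0, -0.15, 0, 0, 0, 0, 2.0], [0, -0.2, 0, 0, 0, 0, 2.0]]]}}

```text
t: 8.92
ee_pos: [561.2, -69.2, 40.8]
orientation: [-0.976, 1.341, 0.977]
ft_force: [-2.4, 0.3, 0.9]
width: 20.2
```

```bash
python3 -c "
from h import *
go(3,0.5,41)
for n in('scene','wrist'):cv2.imwrite('pics/%s7.png'%n,ctrl.get_image(n)[...,::-1])
im=cv2.imread('pics/scene7.png')[220:340,220:380];cv2.imwrite('pics/scene7c.png',cv2.resize(im,None,fx=5,fy=5,interpolation=cv2.INTER_CUBIC))
"
```

```text
t 8.92 F [1.55 0.58] z 40.77 ff [-2.41 -0.44] 0.88 w 20.2 q [-0.14  0.63  1.86  0.    0.66 -1.4 ]
shift cm [-0.02 -0.14 -0.01] turn [ 0. -0. -0.]
1cm fixture x = [-0. -1. -0.] y = [-0. -0.  1.]
```

View pics/scene7c.png

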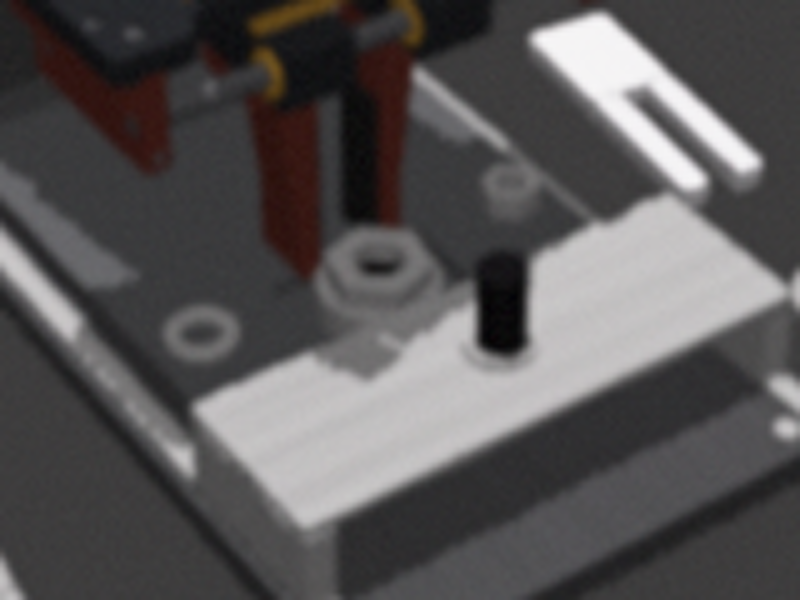

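Emit:
{"op": "servo_tool", "data": {"plan": [[[0, -0.03, 0, 0, 0, 0, 2.0], [0, -0.05, 0, 0, 0, 0, 2.0], [0, -0.05, 0, 0, 0, 0, 2.0]]]}}

```text
t: 9.27
ee_pos: [561.3, -69.3, 40.7]
orientation: [-0.976, 1.342, 0.977]
ft_force: [-4.5, 1.3, 1.8]
width: 20.0
```

```bash
python3 -c "
from h import *
go(3,0.5,41)
for n in('scene','wrist'):cv2.imwrite('pics/%s8.png'%n,ctrl.get_image(n)[...,::-1])
im=cv2.imread('pics/scene8.png')[220:340,220:380];cv2.imwrite('pics/scene8c.png',cv2.resize(im,None,fx=5,fy=5,interpolation=cv2.INTER_CUBIC))
"
```

```text
t 9.27 F [1.76 0.57] z 40.72 ff [-4.68 -0.12] 1.76 w 20.0 q [-0.14  0.63  1.86  0.    0.66 -1.4 ]
shift cm [-0.03 -0.12 -0.01] turn [ 0. -0. -0.]
1cm fixture x = [-0. -1. -0.] y = [-0. -0.  1.]
```

View pics/scene8c.png

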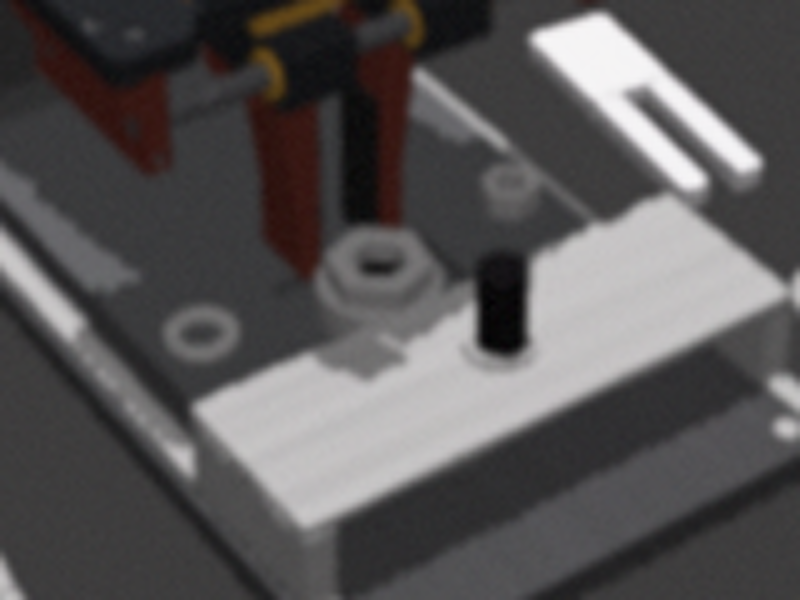

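View pics/wrist8.png

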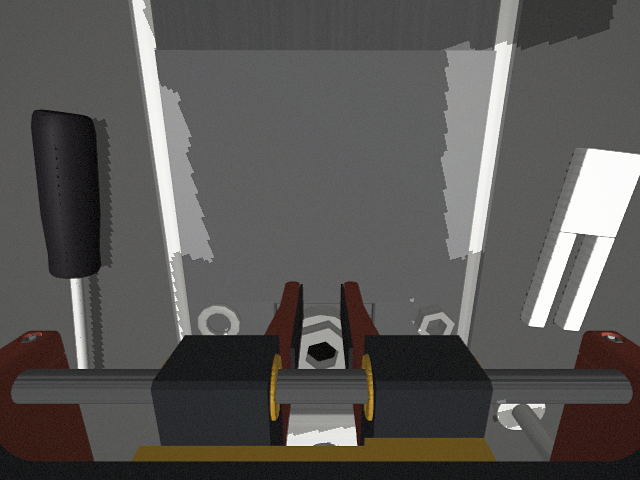

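Contact with the far wall, at about 4.7 N. I'll back off and check whether the nut is flat.

Emit:
{"op": "servo_tool", "data": {"plan": [[[0, 0.2, 0, 0, 0, 0, 2.0], [0, 0.6, 0, 0, 0, 0, 2.0], [0, 1.4, 0, 0, 0, 0, 2.0], [0, 2.5, 0, 0, 0, 0, 2.0], [0, 4.0, 0, 0, 0, 0, 2.0], [0, 6.0, 0, 0, 0, 0, 2.0], [0, 8.0, 0, 0, 0, 0, 2.0], [0, 8.0, 0, 0, 0, 0, 2.0]]]}}

```text
t: 10.03
ee_pos: [480.7, -43.8, 40.4]
orientation: [-0.975, 1.344, 0.98]
ft_force: [-1.5, -0.6, -0.5]
width: 20.1
```

```bash
python3 -c "
from h import *
go(3,0.5,41)
for n in('scene','top'):cv2.imwrite('pics/%s9.png'%n,ctrl.get_image(n)[...,::-1])
im=cv2.imread('pics/scene9.png')[220:340,220:380];cv2.imwrite('pics/scene9c.png',cv2.resize(im,None,fx=5,fy=5,interpolation=cv2.INTER_CUBIC))
im=cv2.imread('pics/top9.png')[180:270,300:420];cv2.imwrite('pics/top9c.png',cv2.resize(im,None,fx=6,fy=6,interpolation=cv2.INTER_CUBIC))
"
```

```text
t 10.03 F [-82.88   0.02] z 40.40 ff [-1.23 -1.05] -0.54 w 20.1 q [-0.12  0.56  2.04  0.    0.55 -1.38]
shift cm [-0.1  -8.59  0.03] turn [ 0.   -0.   -0.01]
1cm fixture x = [-0.01 -1.   -0.  ] y = [-0. -0.  1.]
```

View pics/scene9c.png

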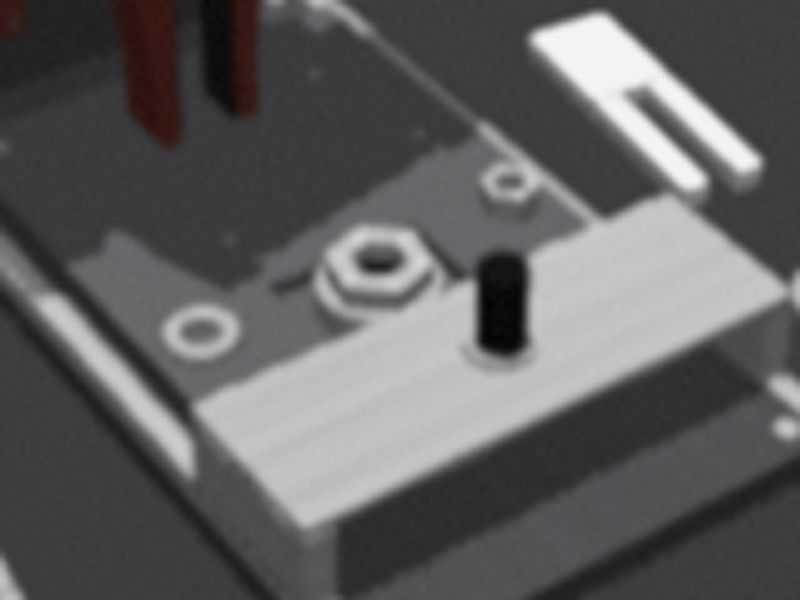

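View pics/top9c.png

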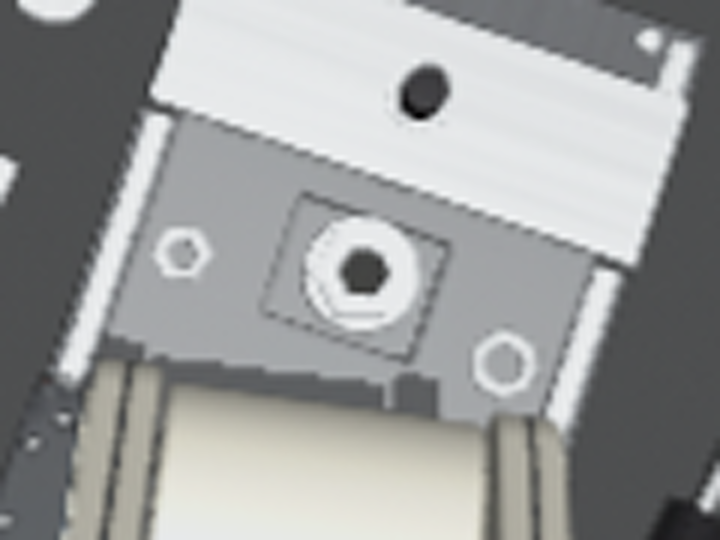

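```bash
python3 - <<'E'
from h import *
u=(300+(362.5)/6-.5,180+272.5/6-.5)
for zt in(38,41,44):
    w=back('top',u,zt);print(zt,w2f(w),proj('scene',w),'obs',(220+378.5/5-.5,220+258.5/5-.5))
w=back('top',u,38)
im=cv2.imread('pics/scene9.png');S=8;x0,y0=270,240
c=cv2.resize(im[y0:y0+60,x0:x0+80],None,fx=S,fy=S,interpolation=cv2.INTER_CUBIC)
a=np.linspace(0,2*np.pi,60)
for r,z,col in[(20,30,(0,255,0)),(20,24,(255,255,0)),(17.3,38,(0,0,255))]:
    pts=np.array([(proj('scene',[w[0]+r*np.cos(t),w[1]+r*np.sin(t),z])-[x0,y0]+.5)*S for t in a]).astype(int)
    cv2.polylines(c,[pts],True,col,1)
cv2.imwrite('pics/ov.png',c)
E
```

```text
38 [29.85 -0.39] [296.03 272.06] obs (295.2, 271.2)
41 [29.53 -0.28] [295.96 270.41] obs (295.2, 271.2)
44 [29.22 -0.18] [295.89 268.76] obs (295.2, 271.2)
```

View pics/ov.png

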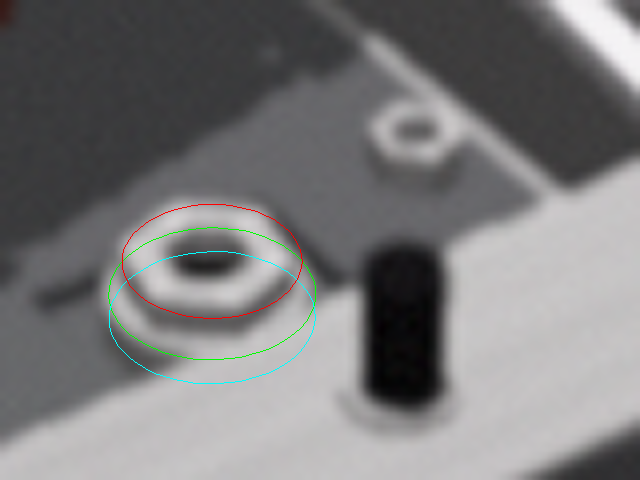

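```bash
python3 - <<'E'
from h import *
def show(n,src,x0,y0,w,h,S,out):
    im=cv2.imread(src);cv2.imwrite(out,cv2.resize(im[y0:y0+h,x0:x0+w],None,fx=S,fy=S,interpolation=cv2.INTER_CUBIC))
show('s','pics/scene0.png',220,215,60,50,10,'pics/a.png')
show('s','pics/scene9.png',270,245,60,50,10,'pics/b.png')
show('s','pics/top0.png',330,260,50,40,10,'pics/c.png')
show('s','pics/top9.png',335,205,50,40,10,'pics/d.png')
a=np.hstack([cv2.imread('pics/a.png'),cv2.imread('pics/b.png')]);cv2.imwrite('pics/ab.png',cv2.resize(a,(800,333)))
a=np.hstack([cv2.imread('pics/c.png'),cv2.imread('pics/d.png')]);cv2.imwrite('pics/cd.png',cv2.resize(a,(800,320)))
E
```

```text
(no output)
```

View pics/ab.png

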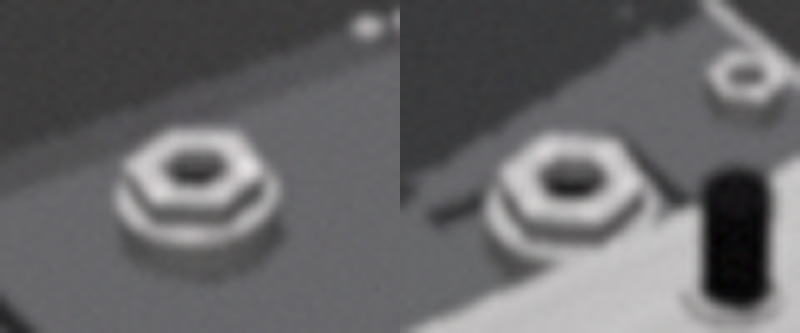

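View pics/cd.png

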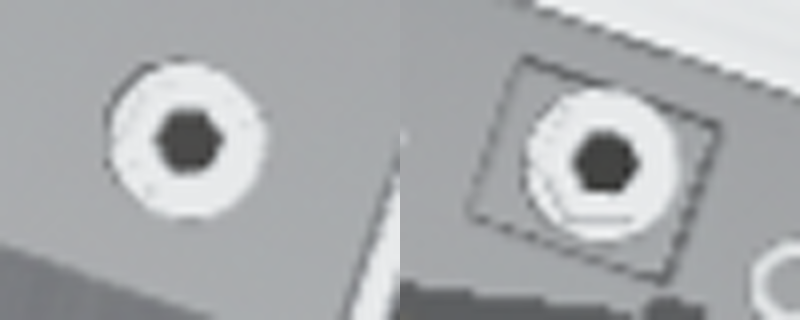

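Emit:
{"op": "servo_tool", "data": {"plan": [[[-3, 0, 0, 0, 0, 0, 2.0], [-6, 0, 0, 0, 0, 0, 2.0], [-9, -3, 0, 0, 0, 0, 2.0], [-11, -6, 0, 0, 0, 0, 2.0], [-12, -9, 0, 0, 0, 0, 2.0], [-12, -12, 0, 0, 0, 0, 1.0], [-12, -15, 0, 0, 0, 0, 0.5], [-12, -18, 0, 0, 0, 0, 0]]]}}

```text
t: 10.8
ee_pos: [659.9, -101.1, 161.9]
orientation: [-0.978, 1.339, 0.974]
ft_force: [-0.2, 0.8, 0.2]
width: 3.3
```

Emit:
{"op": "servo_tool", "data": {"plan": [[[0, -0.5, 0, 0, 0, 0, 0], [0, -0.5, 0, 0, 0, 0, 0], [0, -0.5, 0, 0, 0, 0, 0]]]}}

```text
t: 11.05
ee_pos: [661.7, -101.7, 160.4]
orientation: [-0.976, 1.341, 0.977]
ft_force: [0.2, 0.3, 0.0]
width: 0.3
```

```bash
python3 -c "
from h import *
go(118,0,150)
c=ctrl.calibration('wrist')
cv2.imwrite('pics/w10.png',ctrl.get_image('wrist')[...,::-1]);np.savez('w10.npz',**c)
print(proj('wrist',np.r_[C+RF@[30,0],38],c))
"
```

```text
t 11.05 F [107.17   0.62] z 160.38 ff [0.04 0.38] 0.03 w 0.3 q [-0.17  0.57  1.57  0.    0.99 -1.43]
shift cm [ 1.04 -1.08 -0.06] turn [ 0. -0. -0.]
1cm fixture x = [-0. -1. -0.] y = [-0. -0.  1.]
[319.93 147.78]
```

View pics/w10.png

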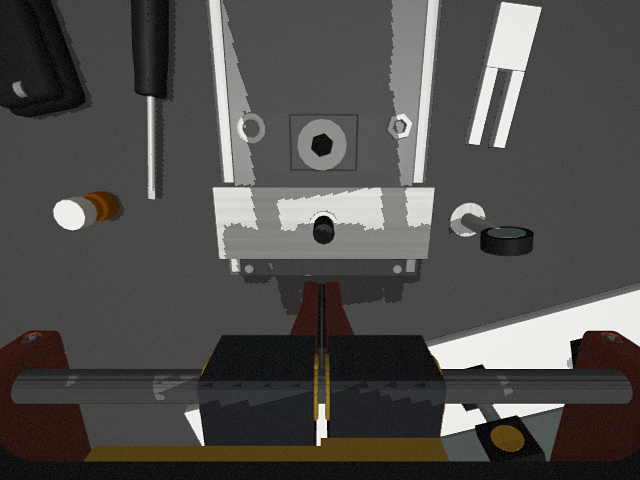

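```bash
python3 - <<'E'
from h import *
c=dict(np.load('w10.npz'))
im=cv2.imread('pics/w10.png')[105:185,270:370]
cv2.imwrite('pics/w10c.png',cv2.resize(im,None,fx=7,fy=7,interpolation=cv2.INTER_CUBIC))
# predicted hole minus collar offset for tilt
for th in(0,.08,.15):
    for x in(29,30):
        P=lambda fx,z:proj('wrist',np.r_[C+RF@[fx,0],z],c)
        s,co=np.sin(th),np.cos(th)
        # bottom centre at z 18+20 s ; axis leans +x
        zb=18+20*s
        cc=P(x+12*s,zb+12*co);h=P(x+20*s,zb+20*co)
        # collar top front/rear
        print(th,x,'collar',(cc-[270,105]+.5)*7,'hole',(h-[270,105]+.5)*7,'rear',(P(x+12*s-20*co,zb+12*co+20*s)-[270,105]+.5)*7,'front',(P(x+12*s+20*co,zb+12*co-20*s)-[270,105]+.5)*7)
for fx in(7.5,50.5):print(fx,(proj('wrist',np.r_[C+RF@[fx,0],24],c)-[270,105]+.5)*7)
E
```

```text
0 29 collar [353.22 292.5 ] hole [353.03 293.6 ] rear [353.11 105.76] front [353.34 471.11]
0 30 collar [353.23 301.62] hole [353.04 302.99] rear [353.11 115.3 ] front [353.34 479.83]
0.08 29 collar [353.19 301.5 ] hole [353.  308.9] rear [353.03 113.89] front [353.34 478.89]
0.08 30 collar [353.2  310.65] hole [353.01 318.31] rear [353.04 123.52] front [353.35 487.6 ]
0.15 29 collar [353.17 309.39] hole [352.98 322.28] rear [352.97 122.15] front [353.35 484.68]
0.15 30 collar [353.17 318.57] hole [352.98 331.7 ] rear [352.98 131.85] front [353.36 493.37]
7.5 [353.24  94.94]
50.5 [353.48 479.48]
```

View pics/w10c.png

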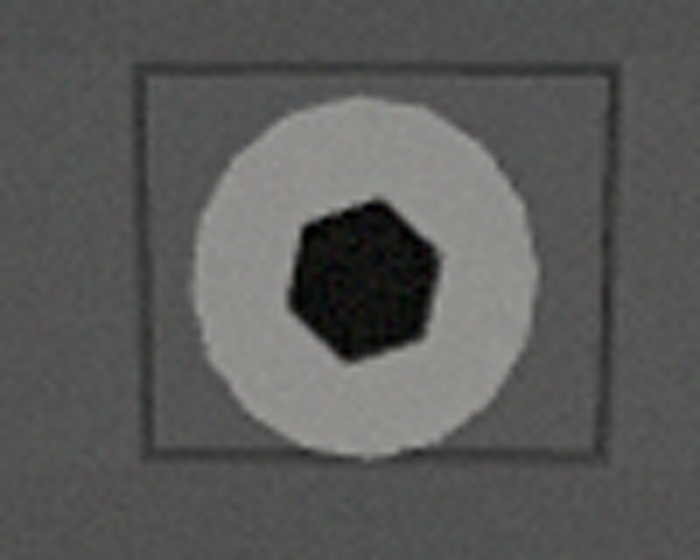

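Hole-to-collar offset is about +2 px, where flat predicts about 5 and fully tilted about 19. So the nut is flat in the pocket against the far wall. Next is the knob.

```bash
python3 - <<'E'
from h import *
c=dict(np.load('w10.npz'))
im=cv2.imread('pics/w10.png')[190:270,275:375]
cv2.imwrite('pics/w10k.png',cv2.resize(im,None,fx=7,fy=7,interpolation=cv2.INTER_CUBIC))
for z,p in((75.5,(323,233)),(45.5,(322,188)),(45.5,(322,258))): print(w2f(back('wrist',p,z,c)))
go(126,0,70)
E
```

```text
[88.37  2.28]
[60.09  1.62]
[118.16   1.68]
t 11.10 F [106.49   0.64] z 160.43 ff [-0.43  0.45] -0.35 w 0.6 q [-0.17  0.57  1.58  0.    0.99 -1.43]
shift cm [ 9.04 -1.96 -0.06] turn [ 0. -0. -0.]
1cm fixture x = [-0. -1. -0.] y = [-0. -0.  1.]
```

View pics/w10k.png

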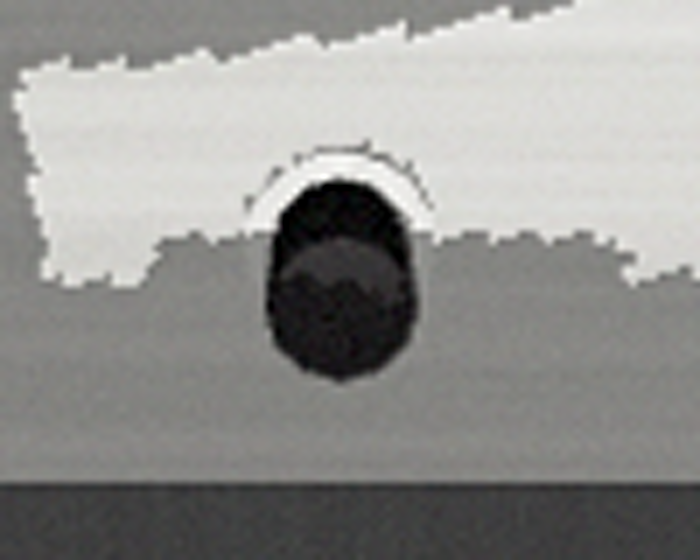

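Emit:
{"op": "servo_tool", "data": {"plan": [[[0, -1.0, 0.05, 0, 0, 0, 0], [1.5, -2, 0.05, 0, 0, 0, 0], [4, -2, 0.05, 0, 0, 0, 0], [6, -2, 0.05, 0, 0, 0, 0], [7.5, -2, 0.05, 0, 0, 0, 0], [9, -2, 0.05, 0, 0, 0, 0], [9, -2, 0.05, 0, 0, 0, 0], [9, -2, 0.05, 0, 0, 0, 0]]]}}

```text
t: 11.77
ee_pos: [680.7, -107.2, 70.3]
orientation: [-0.976, 1.342, 0.978]
ft_force: [0.0, -0.2, 0.2]
width: 0.1
```

```bash
python3 -c "
from h import *
go(100,1,68)
for n in('scene',):cv2.imwrite('pics/%s11.png'%n,ctrl.get_image(n)[...,::-1])
im=cv2.imread('pics/scene11.png')[190:370,170:410];cv2.imwrite('pics/scene11c.png',cv2.resize(im,None,fx=3.3,fy=3.3,interpolation=cv2.INTER_CUBIC))
"
```

```text
t 11.77 F [127.01   1.29] z 70.31 ff [ 0.08 -0.2 ] 0.22 w 0.1 q [-0.17  0.71  1.56 -0.    0.87 -1.43]
shift cm [ 0.23  2.7  -0.03] turn [ 0. -0. -0.]
1cm fixture x = [-0. -1. -0.] y = [-0. -0.  1.]
```

View pics/scene11c.png

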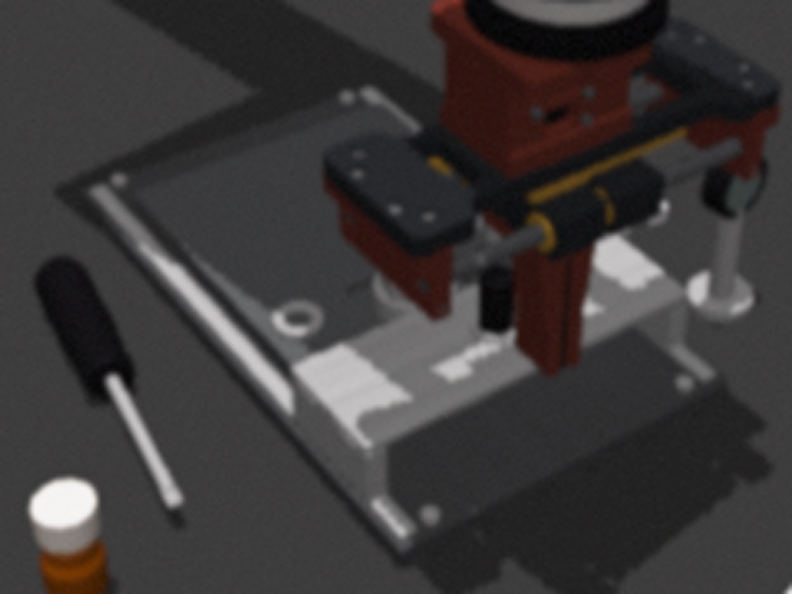

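Emit:
{"op": "servo_tool", "data": {"plan": [[[0, 0.4, 0, 0, 0, 0, 0], [0, 0.8, 0, 0, 0, 0, 0], [0, 1.1, 0, 0, 0, 0, 0], [0, 1.4, 0, 0, 0, 0, 0], [0, 1.7, 0, 0, 0, 0, 0], [0, 2.0, 0, 0, 0, 0, 0], [0, 2.3, 0, 0, 0, 0, 0], [0, 2.6, 0, 0, 0, 0, 0]]]}}

```text
t: 12.48
ee_pos: [657.0, -99.5, 71.3]
orientation: [-0.978, 1.339, 0.975]
ft_force: [2.9, -1.6, 0.2]
width: 0.7
```

Emit:
{"op": "servo_tool", "data": {"plan": [[[0, 0.3, 0, 0, 0, 0, 0], [0, 0.6, 0, 0, 0, 0, 0], [0, 0.9, 0, 0, 0, 0, 0], [0, 1.2, 0, 0, 0, 0, 0], [0, 1.5, 0, 0, 0, 0, 0], [0, 1.8, 0, 0, 0, 0, 0], [0, 2.1, 0, 0, 0, 0, 0], [0, 2.4, 0, 0, 0, 0, 0]]]}}

```text
t: 13.15
ee_pos: [633.4, -91.8, 70.9]
orientation: [-0.977, 1.341, 0.976]
ft_force: [2.7, -0.4, 1.8]
width: 0.6
```

```bash
python3 -c "
from h import *
go(38,1,70)
for n in('scene',):cv2.imwrite('pics/%s12.png'%n,ctrl.get_image(n)[...,::-1])
im=cv2.imread('pics/scene12.png')[190:370,170:410];cv2.imwrite('pics/scene12c.png',cv2.resize(im,None,fx=3.3,fy=3.3,interpolation=cv2.INTER_CUBIC))
"
```

```text
t 13.15 F [77.21  1.33] z 70.94 ff [2.66 0.49] 1.77 w 0.6 q [-0.16  0.66  1.68  0.    0.81 -1.42]
shift cm [ 0.09  3.92 -0.03] turn [0. 0. 0.]
1cm fixture x = [ 0. -1. -0.] y = [ 0. -0.  1.]
```

View pics/scene12c.png

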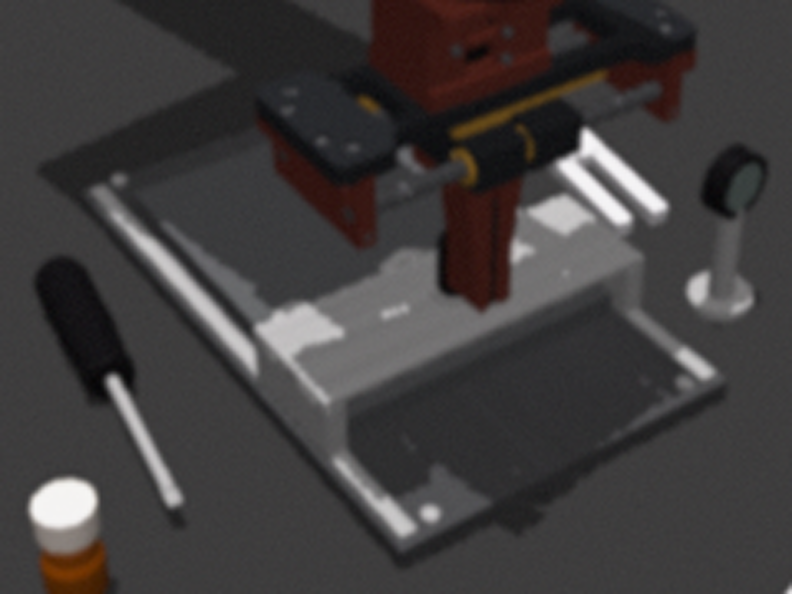

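The bridge is sliding at about 2.7 N.

Emit:
{"op": "servo_tool", "data": {"plan": [[[0, 0.3, 0, 0, 0, 0, 0], [0, 0.6, 0, 0, 0, 0, 0], [0, 0.9, 0, 0, 0, 0, 0], [0, 1.2, 0, 0, 0, 0, 0], [0, 1.5, 0, 0, 0, 0, 0], [0, 1.8, 0, 0, 0, 0, 0], [0, 2.1, 0, 0, 0, 0, 0], [0, 2.4, 0, 0, 0, 0, 0]]]}}

```text
t: 13.87
ee_pos: [610.4, -84.4, 70.8]
orientation: [-0.976, 1.341, 0.977]
ft_force: [2.5, -0.1, -0.7]
width: 0.2
```

Emit:
{"op": "servo_tool", "data": {"plan": [[[0, 0.2, 0, 0, 0, 0, 0], [0, 0.4, 0, 0, 0, 0, 0], [0, 0.6, 0, 0, 0, 0, 0], [0, 0.8, 0, 0, 0, 0, 0]]]}}

```text
t: 14.2
ee_pos: [602.9, -82.0, 70.8]
orientation: [-0.976, 1.341, 0.977]
ft_force: [3.1, 0.7, -0.5]
width: 0.3
```

```bash
python3 -c "
from h import *
go(38,1,70)
"
```

```text
t 14.20 F [45.22  1.23] z 70.79 ff [2.73 1.57] -0.54 w 0.3 q [-0.15  0.62  1.75  0.    0.77 -1.41]
shift cm [ 0.08  0.72 -0.02] turn [ 0.  0. -0.]
1cm fixture x = [-0. -1. -0.] y = [ 0. -0.  1.]
```

Emit:
{"op": "servo_tool", "data": {"plan": [[[0, 0.1, 0, 0, 0, 0, 0], [0, 0.2, 0, 0, 0, 0, 0], [0, 0.3, 0, 0, 0, 0, 0], [0, 0.4, 0, 0, 0, 0, 0]]]}}

```text
t: 14.53
ee_pos: [599.2, -80.9, 70.8]
orientation: [-0.977, 1.341, 0.977]
ft_force: [3.0, 0.7, -0.1]
width: 0.1
```

Emit:
{"op": "servo_tool", "data": {"plan": [[[0, 0.1, 0, 0, 0, 0, 0], [0, 0.2, 0, 0, 0, 0, 0], [0, 0.3, 0, 0, 0, 0, 0]]]}}

```text
t: 14.78
ee_pos: [596.3, -80.0, 70.8]
orientation: [-0.976, 1.341, 0.977]
ft_force: [3.5, 1.4, -0.4]
width: 0.5
```

Emit:
{"op": "servo_tool", "data": {"plan": [[[0, 0.1, 0, 0, 0, 0, 0], [0, 0.2, 0, 0, 0, 0, 0], [0, 0.3, 0, 0, 0, 0, 0]]]}}

```text
t: 15.03
ee_pos: [595.4, -79.6, 71.1]
orientation: [-0.979, 1.338, 0.973]
ft_force: [11.0, -2.1, -7.0]
width: 0.3
```

Emit:
{"op": "servo_tool", "data": {"plan": [[[0, 0.1, 0, 0, 0, 0, 0], [0, 0.2, 0, 0, 0, 0, 0]]]}}

```text
t: 15.2
ee_pos: [595.3, -79.5, 71.2]
orientation: [-0.981, 1.335, 0.971]
ft_force: [15.9, -4.3, -12.6]
width: 0.3
```

Emit:
{"op": "servo_tool", "data": {"plan": [[[0, 0.1, 0, 0, 0, 0, 0], [0, 0.2, 0, 0, 0, 0, 0]]]}}

```text
t: 15.37
ee_pos: [595.1, -79.4, 71.5]
orientation: [-0.983, 1.333, 0.968]
ft_force: [20.4, -6.1, -15.5]
width: 0.5
```

```bash
python3 -c "
from h import *
st()"
```

```text
t 15.37 F [37.01  1.38] z 71.46 ff [21.25  0.51] -15.48 w 0.5 q [-0.15  0.61  1.78 -0.    0.74 -1.41]
```

Hard stop at knob x of about 19 to 20 mm, as expected. Backing away.

Emit:
{"op": "servo_tool", "data": {"plan": [[[0, -0.6, 0, 0, 0, 0, 0], [0, -1.5, 0, 0, 0, 0, 0], [0, -3, 0, 0, 0, 0, 0], [0, -4, 0, 0, 0, 0, 0], [-2, -4.5, 0, 0, 0, 0, 0], [-5, -4.5, 0, 0, 0, 0, 0], [-8, -4.5, 0, 0, 0, 0, 0], [-11, -6, 0, 0, 0, 0, 0]]]}}

```text
t: 16.03
ee_pos: [644.1, -95.8, 181.0]
orientation: [-0.974, 1.345, 0.981]
ft_force: [0.7, -0.7, -1.3]
width: 0.3
```

Emit:
{"op": "servo_tool", "data": {"plan": [[[-1, -2.0, 0, 0, 0, 0, 0], [-1, -2, 0, 0, 0, 0, 0], [-1, -2, 0, 0, 0, 0, 0], [-1, -2, 0, 0, 0, 0, 0], [-1, -2, 0, 0, 0, 0, 0]]]}}

```text
t: 16.45
ee_pos: [664.0, -102.0, 189.0]
orientation: [-0.974, 1.344, 0.979]
ft_force: [-0.2, 0.9, -0.7]
width: 0.4
```

```bash
python3 -c "
from h import *
st()
for n in('scene','wrist','top'):cv2.imwrite('pics/%s13.png'%n,ctrl.get_image(n)[...,::-1])
im=cv2.imread('pics/scene13.png')[190:370,170:410];cv2.imwrite('pics/scene13c.png',cv2.resize(im,None,fx=3.3,fy=3.3,interpolation=cv2.INTER_CUBIC))
"
```

```text
t 16.45 F [109.48   1.04] z 188.95 ff [-0.47  0.78] -0.74 w 0.4 q [-0.17  0.54  1.55  0.    1.05 -1.43]
```

View pics/scene13c.png

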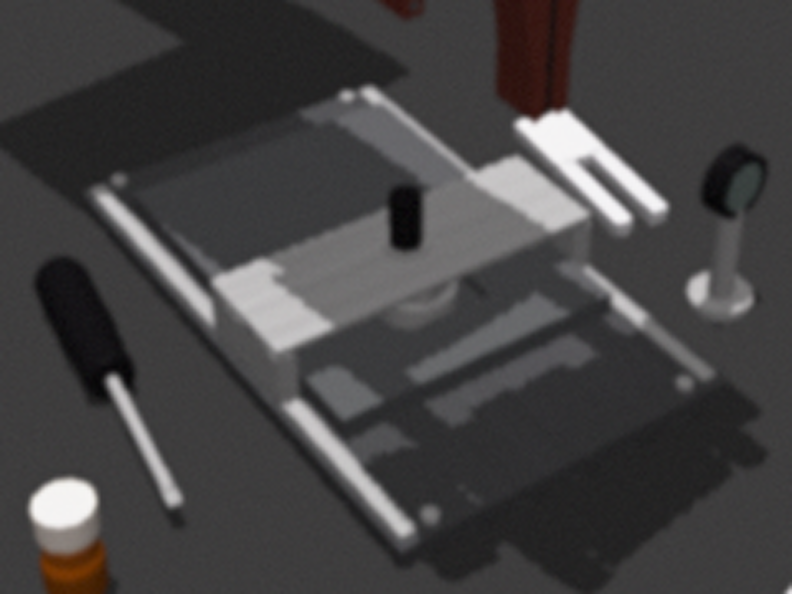

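View pics/wrist13.png

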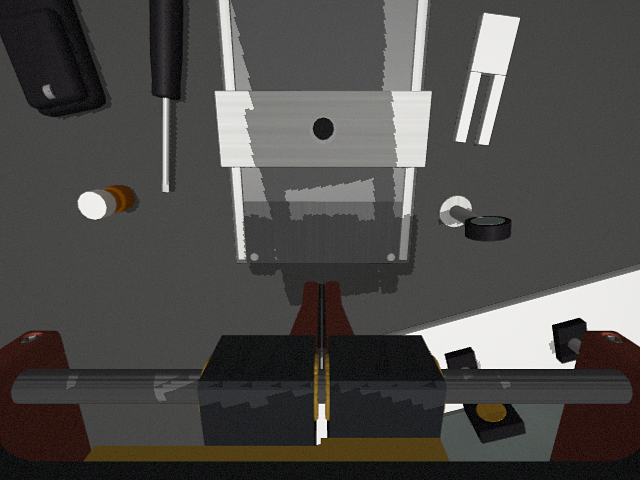

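```bash
python3 - <<'E'
from h import *
for z,p in((75.5,(323,126)),(45.5,(322,91)),(45.5,(322,166)),(12,(322,262))): print(w2f(back('wrist',p,z)))
c=dict(np.load('w10.npz'));print('before base end',w2f(back('wrist',(322,275),12,c)))
im=cv2.imread('pics/top13.png')[150:330,280:420];cv2.imwrite('pics/top13c.png',cv2.resize(im,None,fx=3.3,fy=3.3,interpolation=cv2.INTER_CUBIC))
E
```

```text
[17.31  2.81]
[-10.41   2.12]
[48.25  2.21]
[147.71   2.45]
before base end [147.31   1.82]
```

View pics/top13c.png

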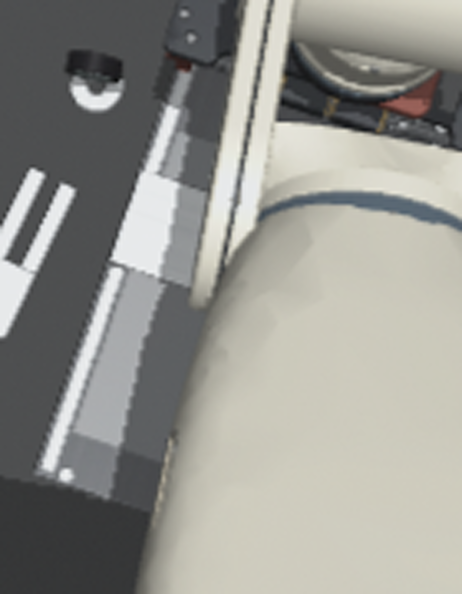

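```bash
python3 -c "
from h import *
st();ctrl.close_job()"
```

```text
t 16.60 F [110.32   1.19] z 189.69 ff [-0.31  1.05] 0.28 w 0.4 q [-0.17  0.54  1.55 -0.    1.05 -1.43]
the job is handed in; nothing more can be done
```

The nut is in the pocket, the bridge is home over it, and I handed the job in at 16.6 s with the arm clear. There is no verdict back, so this rests on my own checks.

**Nut:** I nudged it along the plate with a two-finger cradle, without gripping it. It tipped into the pocket and met the far wall at about 4.7 N, measured at the wrist at the end of each move. The plate sits about 9 mm beyond nominal along the fixture's x, and the nut ended near x = 30 mm, y = 0.

**Flatness:** The scene and top views were ambiguous, and the hexagon looked possibly tilted. The closer wrist view agreed with a flat nut: the hole sat about 2 px from the collar's centre, where flat predicts about 5 and fully tilted about 19. I did not measure the nut again after the bridge went over it. In the last scene view it still looked low and in place.

**Bridge:** I pushed it by the knob with closed fingers at about 3 N until the force rose to 21 N at a hard stop, then backed off. The knob stopped at about x = 19–20 mm, which matches home at the pocket's nominal x; its travel cannot be read directly.

**Other things:** The small nut and washer were in place after the nut was loaded, but the bridge hides them in the last pictures. The things around the fixture looked unmoved by eye.

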